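Sweep the gold rings into the catch tray

ROBOT

A 6-joint arm with a two-finger parallel gripper is mounted at the origin on a cart in front of the work surface, level with it; the furniture and walls round the work are solid. World frame = base frame: x ahead of the robot, y to its left, z up, the work surface at z = 0. Lengths are in mm, angles in rad, forces in N, time in s.
With the tool pointing down it reaches from about 350 to 975 mm from the base axis. Payload 7.1 kg.
Tool frame: the origin (TCP) lies between the finger pads; the fingertips stand 19 mm ahead of it and the grasp point (between the pads) is the TCP (ctrl.tcp_to_tips is the distance from the TCP to the fingertips, in mm); z points along the fingers, y is the line along which they close (so a half turn about z gives the same grasp; the last joint's range is limited). The gripper opens to 88 mm and grips with 3 to 60 N. Pads are 20 mm wide; open, the fingers measure 115 mm over their backs; the gripper's body (75 mm by 178 mm) begins 61 mm behind the grasp point.
Start: joints at [-1.326, 0.423, 1.63, -0, 1.089, -0.019], TCP at [162.988, -603.357, 241.675] pointing down, gripper open.
Joint ranges: [-3, 3], [-0.9, 2.11], [0.09, 2.58], [-1.31, 4.45], [0.11, 2.69], [-2.54, 2.54]. Speed limits (rad/s): [2.39, 2.39, 3.01, 3.14, 3.14, 3.14].

INTERFACE

Orientations are given as a rotation vector (axis times angle).
In Python, from workcell import status, optics, ctrl gives the robot as it stands. The module is installed in compiled form; this text tells all that it offers.
- The arm moves only by the shell command python3 -m inch 'ROWS'. ROWS is JSON, a list that holds one entry, the list of rows, each a list of 7 numbers: the shift along the tool's x, y, z in mm, then the turn, a rotation vector about the tool's x, y, z in rad, then the opening in per cent of the stroke, from 0 (shut) to 100 (fully open). A call has 1 to 20 rows; each row is the pose to reach, as a shift and turn from the pose commanded when the call began, along the tool's axes at that moment; what a row does not reach only later rows make up. A row lasts 1/10 s, in which the tool goes at most 50 mm and 8.59 degrees, less where a joint would pass 70% of its speed; a pose out of reach is approached as far as the arm can. A call with a gripper value outside its range is refused whole. The fingers move at their own pace and stop on an object; the grip force is fixed at half the most. Time passes only in rows, so rows that repeat a pose let the fingers close. It gives the time, the measured TCP pose, the force, the opening and the grip force at its end, in the units of the state.
- status.get_obs(): the state, without advancing time (a new reading comes with each control period).
- optics.get_image(name): name is "scene" or "top" or "wrist"; returns a dict with "frame" (480x640x3 uint8, red, green, blue), "fx", "fy", "cx", "cy" (pixels), "rvec" (rotation vector, rad) and "tvec" (3), from world to camera coordinates, as OpenCV has them; the wrist camera has in their place "hand_eye" (4x4, takes a point from camera to tool coordinates, whose origin is the TCP and whose axes are the flange's). Camera axes: x right, y down, z forward; pixel columns grow to the right and rows downward; lengths in mm; the calibration is good to about 2 mm. A picture is of the moment at which its call begins: read the wrist's pose just before it. There is no depth.
- ctrl.close_job(): hands the job in; it is judged then, once.
The state is a dict: "t": time; "qpos": joint angles; "qvel": joint speeds; "joint_torque": joint torques, N m; "ee_pos": TCP position; "orientation": TCP orientation; "ft_force": force on the tool from outside, world axes, zero at the start; "moment": the same for the moment, N m; "width": finger opening in mm; "grasp_force": force on a finger pad.
Only numpy, scipy, OpenCV 4.12 (cv2) and the standard library are available. Lean on these libraries where they do the work, as an engineer would, in place of code of your own. Each camera call takes 0.05 s, during which the arm holds its last target. There are 200 camera calls.

TASK

Sweep the three gold rings across the desk with your fingertips, over the sloping lip and into the green catch tray, so that each lies flat on the tray floor wholly past the lip. Only push them: do not pinch, squeeze, lift or carry any of them. Leave the silver ring where it lies among them, and do not disturb the marker or the screwdriver.

Things in the scene. Friction and masses are not known exactly. Their poses are not given: they have to be found in the camera images.
- catch_tray: low green sheet-metal tray fixed to the desk, origin on the desk under it, z up, open mouth towards its own -y. Flat floor 2 mm thick, x = -103 to 103 mm, y = -52 to 70 mm; walls 3 mm thick (rim 5.6 mm) and 23 mm high along both sides and the back (y = 70 mm). Before the floor a full-width aluminium lip slopes from z = 2 mm at y = -52 mm down to the desk at y = -76 mm. The rings start in front of it
- ring_a: gold-coloured bearing cage ring, 31 mm outside diameter, 9 mm high, 22 g, lying flat on the desk; origin at the centre of its underside, z up
- ring_b: gold-coloured bearing cage ring, 31 mm outside diameter, 9 mm high, 22 g, lying flat on the desk; origin at the centre of its underside, z up
- ring_c: gold-coloured bearing cage ring, 31 mm outside diameter, 9 mm high, 22 g, lying flat on the desk; origin at the centre of its underside, z up
- silver_ring: silver-coloured spacer ring, 26 mm outside diameter, 8 mm high, 14 g, lying loose in a rough row with the gold rings (about 50 mm apart along the tray x, any order, 40 to 130 mm before the lip); stays where it is; origin at the centre of its underside
- marker: red and white marker lying on the desk to the right, 112 mm long (along its own y), 17 mm high; origin at the centre of its underside; not part of the job
- screwdriver: small screwdriver with red handle lying on the desk to the right, 143 mm long (along its own y), 11 mm high; origin at the centre of its underside; not part of the job

How it is judged:
By the outcome, as a careful person would: the job done as asked, in the order asked, and still so for the second after the job is handed in, with the robot touching nothing.
It also fails if it takes over 53 s, if anything falls off the work surface, if the arm or the gripper's body presses on something with over 40 N, if the wrist force passes 120 N, or if a joint passes its speed limit or range.

## Working session

There is one attempt and no reset: what is moved stays moved. The work goes in short steps, Python scripts to look and compute and a shell command to move; the robot and the scene stay as the last step left them, time stands still between calls to the robot, and variables do not carry over. Pictures are saved under pics/ and viewed, at most 10 in all, crops included, and the job is handed in when it is done.

```bash
mkdir -p pics; python3 - <<'E'
from workcell import status, optics, ctrl
import cv2,numpy as np
o=status.get_obs();print({k:np.round(v,3) for k,v in o.items()},ctrl.tcp_to_tips)
for n in("top","scene"):
    d=optics.get_image(n);cv2.imwrite(f"pics/{n}0.png",d["frame"][:,:,::-1]);print(n,d["fx"],d["cx"],d["cy"],d["rvec"],d["tvec"])
    np.savez(f"pics/{n}0.npz",**d)
E
```

```text
{'t': np.float64(0.0), 'qpos': array([-1.326,  0.424,  1.631, -0.   ,  1.089, -0.019]), 'qvel': array([ 0.002, -0.001,  0.   ,  0.   ,  0.001, -0.   ]), 'joint_torque': array([ 4.0000e-03, -5.4461e+01, -2.7366e+01,  6.5000e-02,  2.3000e-02,
       -0.0000e+00]), 'ee_pos': array([ 162.863, -602.86 ,  240.909]), 'orientation': array([-3.113, -0.413,  0.   ]), 'ft_force': array([0.314, 0.514, 0.645]), 'moment': array([0.002, 0.023, 0.005]), 'grasp_force': np.float64(0.0), 'width': np.float64(87.638)} 19.0
top 565.4693555721959 318.6497034900529 233.92786829209803 [ 2.22497641 -2.18177577  0.05378039] [-114.16429375  595.92785122 1287.63514202]
scene 533.4564765288719 322.31709693470714 243.2344569323478 [ 1.31781834 -2.30817624  0.86233927] [224.74737704 459.42514573 587.1393353 ]
```

View pics/top0.png

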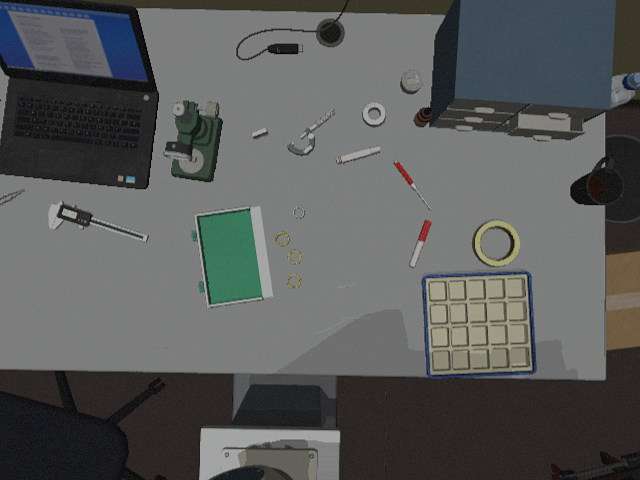

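View pics/scene0.png

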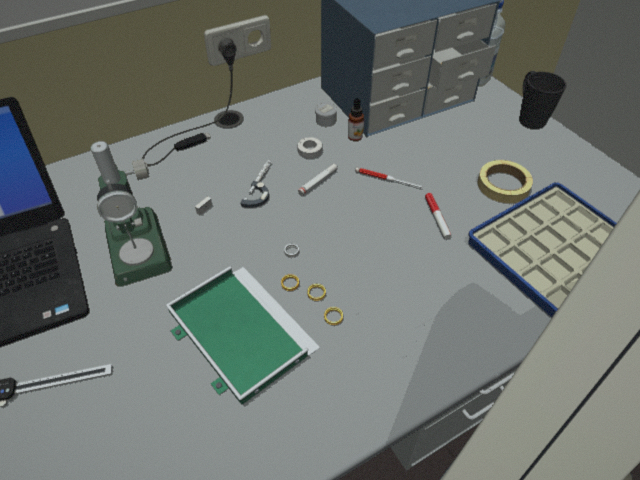

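The top view shows the gold rings at about (283,239), (294,257) and (294,281), and the silver ring at (299,213), at the far end of the row. The tray lip runs from (260,207) to (271,297) and the rings sit to its right. The scene view agrees. The pens are well away on the right.

```bash
cat > h.py <<'E'
import cv2,numpy as np
def ray(d,uv,z):
    R=cv2.Rodrigues(np.array(d["rvec"]))[0];t=np.array(d["tvec"]).ravel()
    r=R.T@np.array([(uv[0]-d["cx"])/d["fx"],(uv[1]-d["cy"])/d["fy"],1.]);c=-R.T@t
    return (c+r*(z-c[2])/r[2])[:2]
def rings(d,box=None):
    h=cv2.cvtColor(np.ascontiguousarray(d["frame"]),cv2.COLOR_RGB2HSV)
    m=cv2.inRange(h,(18,90,60),(34,255,255));m=cv2.morphologyEx(m,cv2.MORPH_CLOSE,np.ones((3,3)))
    out=[]
    for c in cv2.findContours(m,cv2.RETR_EXTERNAL,cv2.CHAIN_APPROX_NONE)[0]:
        x,y,w,g=cv2.boundingRect(c)
        if 8<w<40 and 8<g<40: out.append((x+w/2-.5,y+g/2-.5,w,g))
    return out
def green(d):
    h=cv2.cvtColor(np.ascontiguousarray(d["frame"]),cv2.COLOR_RGB2HSV)
    m=cv2.inRange(h,(65,110,60),(85,255,255))
    m=cv2.morphologyEx(m,cv2.MORPH_OPEN,np.ones((7,7)))
    c=max(cv2.findContours(m,cv2.RETR_EXTERNAL,cv2.CHAIN_APPROX_NONE)[0],key=cv2.contourArea)
    return c.reshape(-1,2)
E
python3 - <<'E'
from h import *
for n in("top","scene"):
    d=dict(np.load(f"pics/{n}0.npz"));d={k:(v if v.ndim else float(v)) for k,v in d.items()}
    for r in rings(d): print(n,"ring",np.round(r,1),np.round(ray(d,r[:2],4.5),1))
    g=green(d); w=np.array([ray(d,p,2.) for p in g],np.float32)
    r=cv2.minAreaRect(w);print(n,"floor",np.round(r[0],1),np.round(r[1],1),round(r[2],2));print(np.round(cv2.boxPoints(r),1).tolist())
    a=cv2.approxPolyDP(w.reshape(-1,1,2),8,True).reshape(-1,2);print(np.round(a).tolist())
d=dict(np.load("pics/top0.npz"));print("silver",ray(d,(299,213),4))
for p in((260,207),(272,297),(250,207),(263,299)):print(p,ray(d,p,0).round(1))
cv2.imwrite("pics/crop.png",cv2.resize(d["frame"][190:320,180:330,::-1],None,fx=4.5,fy=4.5,interpolation=cv2.INTER_CUBIC))
E
```

```text
top ring [293.5 280.5  14.   14. ] [489.8 -46.6]
top ring [294.  256.5  13.   14. ] [545.1 -46.6]
top ring [282.  238.5  13.   14. ] [586.1 -18. ]
top floor [543.  101.6] [203.  118.9] 9.62
[[433.0, 143.1999969482422], [452.8999938964844, 26.0], [653.0, 59.900001525878906], [633.2000122070312, 177.10000610351562]]
[[651.0, 60.0], [632.0, 173.0], [437.0, 142.0], [453.0, 30.0]]
scene ring [333.  315.5  19.   18. ] [490.1 -48.9]
scene ring [316.5 292.   18.   17. ] [544.8 -49.4]
scene ring [289.5 282.   18.   17. ] [586.8 -19.9]
scene ring [499.5 168.5  30.   16. ] [ 624.3 -538.1]
scene floor [550.1  99. ] [195.8 114.8] 9.44
[[444.1000061035156, 139.5], [463.0, 26.200000762939453], [656.0999755859375, 58.400001525878906], [637.2000122070312, 171.6999969482422]]
[[654.0, 68.0], [640.0, 153.0], [624.0, 169.0], [446.0, 131.0], [472.0, 29.0], [647.0, 58.0]]
silver [646.08719784 -56.0160395 ]
(260, 207) [658.6  35.1]
(272, 297) [450.6   2.4]
(250, 207) [658.1  58.3]
(263, 299) [445.6  23.1]
```

View pics/crop.png

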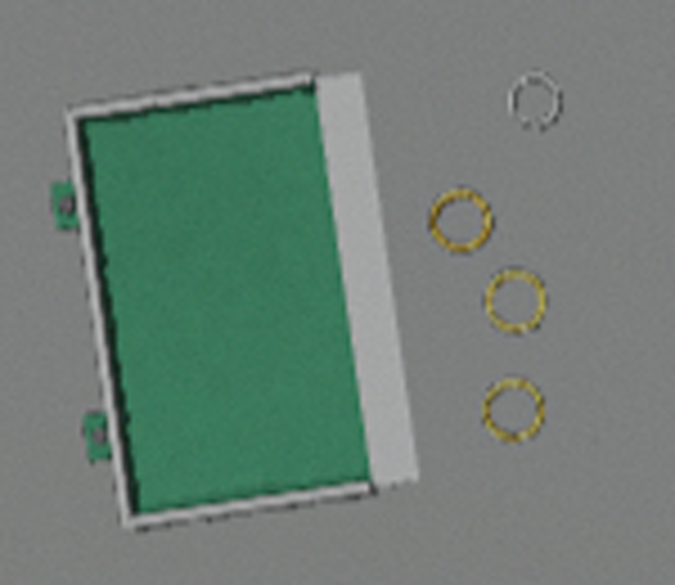

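Tray yaw is about 9.3° and its origin is near (543.6, 93.3). In the tray frame the gold rings are at about (-76,-131), (-21.5,-140) and (24,-118), and silver is at (77,-164). I'll use the fingers part-open as a two-point cradle, line the tool up with the tray and push the rings one by one.

```bash
python3 -m inch '[[[456,-406,120,0,0,-1.47,18],[456,-406,120,0,0,-1.47,18],[456,-406,120,0,0,-1.47,18],[456,-406,120,0,0,-1.47,18],[456,-406,120,0,0,-1.47,18],[456,-406,120,0,0,-1.47,18],[456,-406,120,0,0,-1.47,18],[456,-406,120,0,0,-1.47,18],[456,-406,120,0,0,-1.47,18],[456,-406,120,0,0,-1.47,18],[456,-406,120,0,0,-1.47,18],[456,-406,120,0,0,-1.47,18],[456,-406,120,0,0,-1.47,18],[456,-406,120,0,0,-1.47,18],[456,-406,120,0,0,-1.47,18],[456,-406,120,0,0,-1.47,18],[456,-406,120,0,0,-1.47,18],[456,-406,120,0,0,-1.47,18],[456,-406,120,0,0,-1.47,18],[456,-406,120,0,0,-1.47,18]]]'
python3 - <<'E'
from workcell import status, optics
from h import *
o=status.get_obs();R=cv2.Rodrigues(np.array(o["orientation"]))[0];print(o["ee_pos"],R.round(3),o["width"],o["qpos"])
d=optics.get_image("wrist");H=np.array(d["hand_eye"]);np.savez("pics/w1.npz",R=R,p=o["ee_pos"],**d)
cv2.imwrite("pics/w1.png",d["frame"][:,:,::-1]);print(H.round(3))
E
```

```text
t: 2.1
ee_pos: [497.3, -92.9, 121.8]
orientation: [2.034, 2.394, 0.0]
ft_force: [0.6, 0.6, 0.7]
width: 16.1
grasp_force: 0.0
[497.25588091 -92.92648471 121.79486909] [[-0.162  0.987  0.   ]
 [ 0.987  0.162 -0.   ]
 [-0.     0.    -1.   ]] 16.059707044394596 [-2.08261559e-01  4.33933766e-01  1.96963294e+00 -3.17999877e-05
  7.37845000e-01 -3.70518556e-01]
[[ 1.00000e-03 -9.67000e-01 -2.54000e-01  6.71430e+01]
 [ 1.00000e+00  1.00000e-03 -0.00000e+00  3.72000e-01]
 [ 0.00000e+00 -2.54000e-01  9.67000e-01 -1.43162e+02]
 [ 0.00000e+00  0.00000e+00  0.00000e+00  1.00000e+00]]
```

View pics/w1.png

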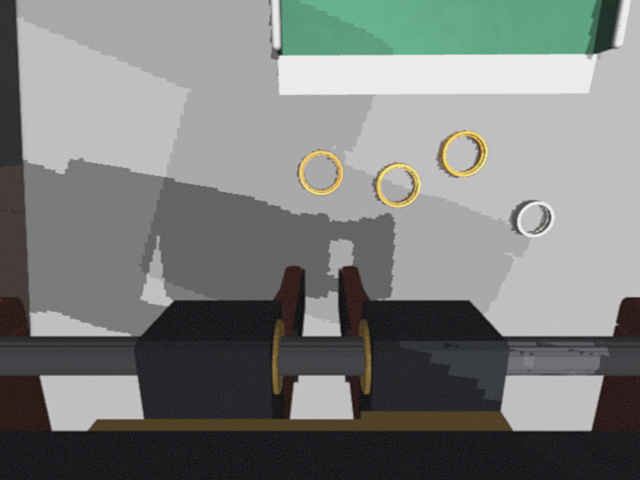

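The wrist view shows gold rings at (320,172), (398,185) and (464,154), and silver at (534,218). The lip front edge runs from (279,95) to (591,93), square to the tool. Next I'll convert these to tool-frame offsets.

```bash
python3 - <<'E'
from h import *
d=dict(np.load("pics/w1.npz"));H=d["hand_eye"];zt=d["p"][2]
def tool(uv,z):
    r=H[:3,:3]@np.array([(uv[0]-d["cx"])/d["fx"],(uv[1]-d["cy"])/d["fy"],1.]);c=H[:3,3]
    return (c+r*((zt-z)-c[2])/r[2])[:2]
h=cv2.cvtColor(d["frame"],cv2.COLOR_RGB2HSV)
m=cv2.inRange(h,(15,90,80),(34,255,255));m[240:]=0
for c in cv2.findContours(m,cv2.RETR_EXTERNAL,cv2.CHAIN_APPROX_NONE)[0]:
    if len(c)>40:
        e=cv2.minEnclosingCircle(c);print(np.round(e[0]),tool(e[0],4.5).round(1))
print("silver",tool((534,218),4).round(1))
for p,z in(((279,95),0),((591,93),0),((280,55),2),((597,55),2),((281,50),2),((603,48),2)):print(p,tool(p,z).round(1))
E
```

```text
[398. 185.] [35.5 55.3]
[321. 172.] [44.5 -0.1]
[463. 153.] [58.  99.9]
silver [ 11.3 157. ]
(279, 95) [ 96.7 -28.7]
(591, 93) [ 98.1 185.4]
(280, 55) [121.4 -27.1]
(597, 55) [121.5 183.5]
(281, 50) [124.4 -26.4]
(603, 48) [125.8 186.7]
```

```bash
python3 -m inch '[[[0,0,50,0,0,0,18],[0,0,90,0,0,0,18],[0,0,99,0,0,0,18],[10,0,99,0,0,0,18],[18,0,99,0,0,0,18],[26,0,99,0,0,0,18],[34,0.5,99,0,0,0,18],[42,1,99,0,0,0,18],[51,2,98.5,0,0,0,18],[60,3,98,0,0,0,18],[69,4,97.5,0,0,0,18],[78,5,97,0,0,0,18],[87,6,97,0,0,0,18],[96,6,97,0,0,0,18],[105,6,97,0,0,0,18],[114,6,97,0,0,0,18],[123,6,97,0,0,0,18],[132,6,97,0,0,0,18],[138,6,97,0,0,0,18],[141,6,97,0,0,0,18]]]'
python3 - <<'E'
from workcell import optics
import cv2
d=optics.get_image("wrist");cv2.imwrite("pics/w2.png",d["frame"][:,:,::-1])
E
```

```text
t: 4.15
ee_pos: [480.3, 48.3, 24.7]
orientation: [-2.032, -2.396, 0.0]
ft_force: [-0.3, -0.7, -1.1]
width: 16.2
grasp_force: 0.1
```

View pics/w2.png

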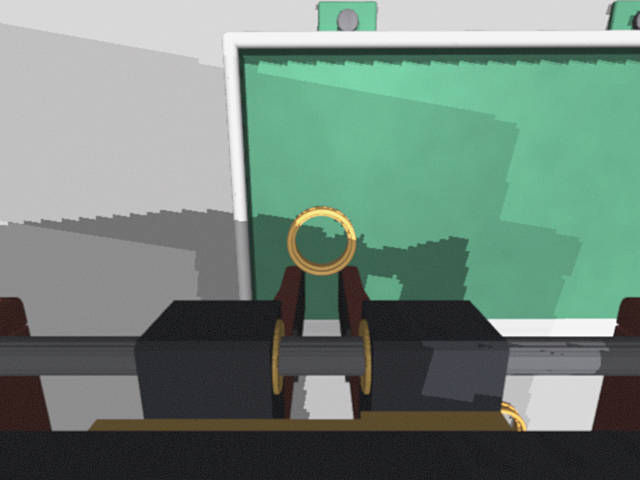

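Ring A lies flat in the tray at (322,240), well past the floor edge at about row 320. Ring B is next.

```bash
python3 -m inch '[[[-5,0,0,0,0,0,18],[-5,0,-30,0,0,0,18],[-30,10,-50,0,0,0,18],[-70,25,-50,0,0,0,18],[-110,40,-50,0,0,0,18],[-150,49,-50,0,0,0,18],[-150,49,-50,0,0,0,18],[-150,49,-15,0,0,0,18],[-150,49,-3,0,0,0,18],[-150,49,2,0,0,0,18],[-142,49,2,0,0,0,18],[-134,49,2,0,0,0,18],[-126,49,2,0,0,0,18],[-118,49,2,0,0,0,18],[-110,49,2,0,0,0,18],[-102,49,2,0,0,0,18],[-94,49,2,0,0,0,18],[-86,49,1.5,0,0,0,18],[-78,49,1,0,0,0,18],[-70,49,0.5,0,0,0,18]]]' && python3 -m inch '[[[8,0,-0.5,0,0,0,18],[16,0,-0.5,0,0,0,18],[24,0,-0.5,0,0,0,18],[32,0,-0.5,0,0,0,18],[40,0,-0.5,0,0,0,18],[48,0,-0.5,0,0,0,18],[56,0,-0.5,0,0,0,18],[64,0,-0.5,0,0,0,18],[68,0,-0.5,0,0,0,18],[70,0,-0.5,0,0,0,18]]]'
python3 - <<'E'
from workcell import optics
import cv2
d=optics.get_image("wrist");cv2.imwrite("pics/w3.png",d["frame"][:,:,::-1])
E
```

```text
t: 6.2
ee_pos: [539.9, -12.9, 24.2]
orientation: [-2.033, -2.395, 0.0]
ft_force: [0.5, -0.7, -0.3]
width: 15.8
grasp_force: 0.1
t: 7.2
ee_pos: [528.7, 56.1, 24.7]
orientation: [2.033, 2.395, 0.0]
ft_force: [0.7, -0.6, 0.8]
width: 16.0
grasp_force: 0.3
```

View pics/w3.png

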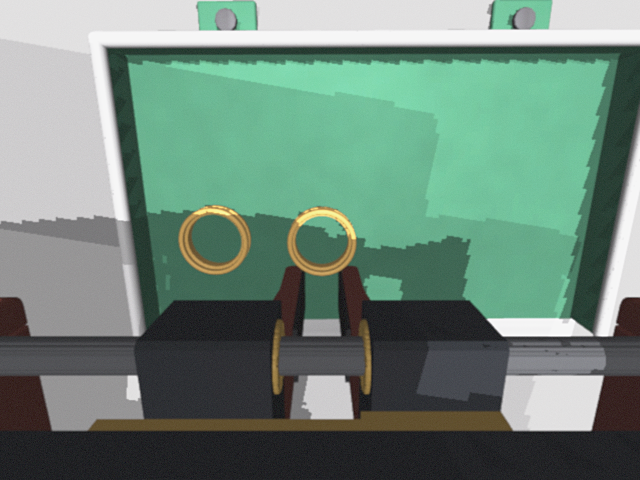

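Rings A (215,240) and B (322,240) are both flat in the tray. Ring C is next.

```bash
python3 -m inch '[[[-5,0,0,0,0,0,18],[-5,0,-30,0,0,0,18],[-30,12,-50,0,0,0,18],[-70,28,-50,0,0,0,18],[-105,40,-50,0,0,0,18],[-128,45,-50,0,0,0,18],[-128,45,-50,0,0,0,18],[-128,45,-15,0,0,0,18],[-128,45,-3,0,0,0,18],[-128,45,2,0,0,0,18],[-120,45,2,0,0,0,18],[-112,45,2,0,0,0,18],[-104,45,2,0,0,0,18],[-96,45,2,0,0,0,18],[-88,45,1.5,0,0,0,18],[-80,45,1,0,0,0,18],[-72,45,0.5,0,0,0,18],[-64,45,0,0,0,0,18],[-56,45,0,0,0,0,18],[-48,45,0,0,0,0,18]]]' && python3 -m inch '[[[8,0,0,0,0,0,18],[16,0,0,0,0,0,18],[24,0,0,0,0,0,18],[32,0,0,0,0,0,18],[40,0,0,0,0,0,18],[45,0,0,0,0,0,18],[48,0,0,0,0,0,18],[48,0,0,0,0,0,18],[43,0,0,0,0,0,18],[43,0,-40,0,0,0,18],[0,0,-90,0,0,0,18],[-50,0,-130,0,0,0,18],[-100,0,-130,0,0,0,18],[-130,0,-130,0,0,0,18],[-130,0,-130,0,0,0,18],[-130,0,-130,0,0,0,18]]]'
python3 - <<'E'
from workcell import optics
from h import *
d=optics.get_image("wrist");cv2.imwrite("pics/w4.png",d["frame"][:,:,::-1])
E
```

```text
t: 9.25
ee_pos: [580.9, 16.1, 24.7]
orientation: [2.033, 2.395, 0.0]
ft_force: [0.2, -1.8, 1.3]
width: 15.9
grasp_force: 0.7
t: 10.85
ee_pos: [601.9, -114.7, 154.8]
orientation: [2.037, 2.391, 0.0]
ft_force: [-0.5, -0.3, 0.6]
width: 15.7
grasp_force: 0.0
```

View pics/w4.png

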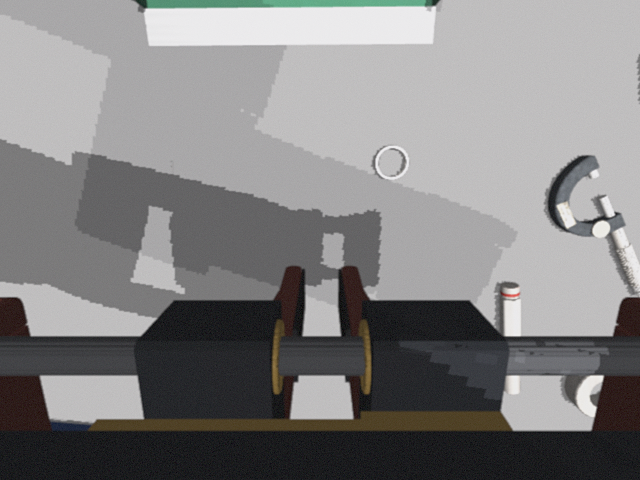

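The desk before the lip is clear except for the silver ring at (391,162). I'll check the tray and the silver ring in the fixed views.

```bash
python3 - <<'E'
from workcell import optics
from h import *
yd=np.array([-.162,.987]);xd=np.array([.987,.162]);O=np.array([543.6,93.3])
for n in("top","scene"):
    d=optics.get_image(n);f=d["frame"]
    for r in rings(d):
        p=ray(d,r[:2],6.5)-O;print(n,np.round(r[:2]),"tray",round(p@xd,1),round(p@yd,1))
    if n=="top": a=f[190:320,180:330]
    else: b=f[225:425,150:360]
a=cv2.resize(a,(390,338));b=cv2.resize(b,(390,338))
cv2.imwrite("pics/end.png",np.hstack([a,b])[:,:,::-1])
E
```

```text
top [242. 286.] tray -70.0 -9.5
top [239. 264.] tray -21.4 -10.4
top [236. 245.] tray 24.0 -10.8
scene [272. 354.] tray -70.5 -11.6
scene [254. 333.] tray -20.5 -11.8
scene [238. 315.] tray 23.7 -11.9
scene [316. 156.] tray 253.0 -364.8
```

View pics/end.png

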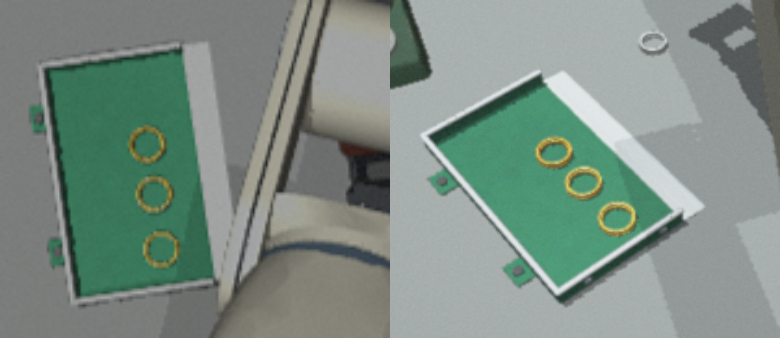

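All three gold rings lie flat in the tray, at tray y of about -11 (the floor starts at -52). The silver ring is where it was.

```bash
python3 -c "
from workcell import ctrl
print(ctrl.close_job())"
```

```text
the job is handed in; nothing more can be done
None
```

The job is handed in: all three gold rings were pushed over the lip and lie flat on the tray floor, about 25 mm clear of it, and the silver ring, marker and screwdriver were left untouched (about 11 s of the 53 s used).

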